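# Open the tight-lidded tea tin in its counter keeper

## Task

Open the tall footed tea tin for service: keeping it standing on the table, slide it, lid on, fully home into the steel keeper so that the keeper's lips hold its foot down, then draw the tight lid straight off, leaving the base home in the keeper. Set the lid down gently, open end down, wholly on the round cork mat, and do not disturb anything else on the table.

Things in the scene. Friction and masses are not known exactly. Their poses are not given: they have to be found in the camera images.
- tin_base: base of the tea tin, plain steel, loose, about 0.3 kg, round: a flat foot plate 92 mm across and 6 mm thick, smooth felt beneath so that it slides easily, a body 62 mm across up to a beaded shoulder 55 mm up, then a neck 54 mm across up to 127 mm, over which the lid telescopes. Origin at the centre of the underside, z up along the tin; yaw does not matter.
- tin_lid: deep round lid of that tin, plain steel, 62 mm across, 78 mm tall, wall 2.5 mm, about 90 g, stiff. It starts fully on, its rim on the shoulder, its top 133 mm above the table. Origin at the centre of its open lower rim, z up towards its closed top. About 1.5 mm of play round the neck.
- neck_top (a point): centre of the top of the base's neck, 127 mm above its underside. Four small sprung studs on the neck 10 mm below press outward on the lid: drawing it off takes about 8 to 11 N, more than the base weighs, until it has risen about 62 mm; it is clear of the neck after 72 mm. Outside the keeper the whole tin would come up with the lid.
- lid_top (a point): centre of the flat top of the lid, 78 mm above its rim
- keeper: steel hold-down channel fixed to the table. Origin at table level where the tin axis stands when fully home, foot against the end stop (46 mm beyond). Its x points into the channel: the tin goes in along +x. Side walls 100 mm apart; two lips over them, 74 mm apart, underside 11 mm and top 15 mm above the table; walls and lips start 57 mm before the origin. No floor: the foot slides on the table.
- keeper_mouth (a point): centre of the keeper's open side at table level, 78 mm before its origin, where the flared guides end (130 mm wide there); it faces the robot, give or take 0.25 rad
- mat: round cork mat fixed on the table, 180 mm across, 5 mm thick; origin at the centre of its underside, on the table
- short_tin: bystander: a plain steel tin without a foot plate, 76 mm across, 75 mm tall; origin at the centre of its underside
- bottle: bystander: green glass bottle, 62 mm across, 215 mm tall; origin at the centre of its underside
- cup: bystander: white ceramic mug, 72 mm across with a handle, 60 mm tall; origin at the centre of its underside
- wine_glass: bystander: stemmed wine glass, 72 mm across, 164 mm tall; origin at the centre of its underside
- book: bystander: closed blue book lying flat, 135 x 195 x 26 mm; origin at the centre of its underside
- pepper_mill: bystander: dark wooden pepper mill, 52 mm across, 142 mm tall; origin at the centre of its underside
- sugar_jar: bystander: glass jar with a steel cap, 72 mm across, 100 mm tall; origin at the centre of its underside
Things that resemble listed ones, but are neither listed nor needed, are in the scene too. What is shaped like the tin_lid but purple is not meant.

How it is judged:
On the way, in this order (a step that is already met when the one before it is completed fails the run):
1. the tin stands fully home in the keeper with its lid still on (horizontal distance between tin_base and keeper below 0.014 m and height (world z) of tin_base below 0.009 m and angle between tin_base's own z axis and vertical below 0.12 rad and z of tin_lid in the frame of tin_base below 0.066 m), for 0.2 s.
2. the lid is drawn clear above the neck while the base stays home (horizontal distance between tin_base and keeper below 0.014 m and height (world z) of tin_base below 0.009 m and angle between tin_base's own z axis and vertical below 0.12 rad and z of tin_lid in the frame of tin_base above 0.13 m), for 0.1 s.
At the end, for the whole second after the job is handed in: The base stands in the keeper within 14 mm of fully home, upright and on the table; the lid stands at rest on the cork mat, open end down, its centre within 60 mm of the mat's centre (so wholly on it) (horizontal distance between tin_base and keeper below 0.014 m and height (world z) of tin_base below 0.009 m and angle between tin_base's own z axis and vertical below 0.12 rad and horizontal distance between tin_lid and mat below 0.06 m and height (world z) of tin_lid between 0.002 and 0.01 m and angle between tin_lid's own z axis and vertical below 0.1 rad and linear speed of each of tin_lid, tin_base below 0.02 m/s); the robot touches nothing.
It fails at once if the tin's base is lifted more than 15 mm off the table or tipped over 15 degrees (height (world z) of tin_base above 0.015 m or angle between tin_base's own z axis and vertical above 0.26 rad).
It fails at once if the lid is dropped: it falls faster than 0.6 m/s with no finger on it (contact force between the fingers and tin_lid below 0.05 N and linear speed of tin_lid above 0.6 m/s).
It fails at once if a bystander is shifted more than 30 mm or tipped over (distance of any of short_tin, bottle, cup, wine_glass, book, pepper_mill, sugar_jar from where it was at the start of the episode above 0.03 m or angle between any of short_tin, bottle, cup, wine_glass, book, pepper_mill, sugar_jar's own z axis and vertical above 0.4 rad).
It also fails if it takes over 64 s, if anything falls off the work surface, if the arm or the gripper's body presses on something with over 40 N, if the wrist force passes 120 N, or if a joint passes its speed limit or range.

## Robot

A 6-joint arm with a two-finger parallel gripper is mounted at the origin on the work surface. World frame = base frame: x ahead of the robot, y to its left, z up, the work surface at z = 0. Lengths are in m, angles in rad, forces in N, time in s.
With the tool pointing down it reaches from about 0.375 to 0.9 m from the base axis. Payload 3.1 kg.
Tool frame: the origin (TCP) lies between the finger pads; the fingertips stand 17 mm ahead of it and the grasp point (between the pads) lies 2 mm behind it; z points along the fingers, y is the direction in which the jaws open and shut (so a half turn about z gives the same grasp; the last joint's range is limited). The gripper opens to 87 mm and grips with 3 to 60 N. Pads are 19 mm wide; open, the fingers measure 117 mm over their backs; the gripper's body (75 mm by 190 mm) begins 51 mm behind the grasp point.
Start: joints at [1.054, 0.527, 1.433, -0, 1.181, -0.178], TCP at [0.207, 0.59, 0.24] pointing down, gripper open.
Joint ranges: [-3.08, 3.08], [-0.75, 2.2], [0.22, 2.44], [-1.43, 4.57], [0, 2.65], [-2.85, 2.85]. Speed limits (rad/s): [2.79, 2.79, 3.14, 3.14, 3.14, 3.14].

## Interface

Orientations are given as a rotation vector (axis times angle).
In Python, from workcell import * gives the robot as it stands.
- The arm moves only by the tool apply_moves, never from a script. Its argument "steps" is one flat list of numbers, 5 for each row, row after row: the shift along the world's x, y, z in mm, then the turn about the world's z in degrees, then the finger opening in mm, from 0 to 87. A call has 1 to 5 rows; each row is the pose to reach, as a shift and turn from the pose commanded when the call began; what a row does not reach only later rows make up. A row lasts 1/12 s, in which the tool goes at most 41.7 mm and 7.16 degrees, less where a joint would pass 70% of its speed; a pose out of reach is approached as far as the arm can. A call with a gripper value outside its range is refused whole. The fingers move at their own pace and stop on an object; "force" is the grip in N (left out, the last holds). Time passes only in rows, so rows that repeat a pose let the fingers close. It gives the time, the measured TCP pose, the force and the opening at its end, in the units of the state.
- state(): the state, without advancing time (a new reading comes with each control period).
- read_camera(name): name is "side" or "top"; returns (picture, depth): 400x640x3 uint8, blue, green, red; 400x640 float32, m along the optical axis (not along the pixel's ray), 0 where there is no reading.
- camera_info(name): a dict with "camera_matrix" (3x3 intrinsics, pixels), "extrinsics" (4x4, takes a point from world to camera coordinates). Camera axes: x right, y down, z forward; pixel columns grow to the right and rows downward; lengths in m; the calibration is good to about 2 mm. A picture is of the moment at which its call begins. camera_info takes no time and is no camera call.
- hand_in(): hands the job in, once; it reports no verdict.
The state is a dict: "t": time; "joints": joint angles; "joint_velocities": joint speeds; "effort": joint torques, N m; "eef_pos": TCP position; "orientation": TCP orientation; "ft_force": force on the tool from outside, world axes, zero at the start; "ft_torque": the same for the moment, N m; "width": finger opening in m.
Only numpy, scipy, OpenCV 4.12 (cv2) and the standard library are available. Lean on these libraries where they do the work, as an engineer would, in place of code of your own. Each camera call takes 0.05 s, during which the arm holds its last target.

## Working session

There is one attempt and no reset: what is moved stays moved. The work goes in short steps, Python scripts to look and compute and a tool call to move; the robot and the scene stay as the last step left them, time stands still between calls to the robot, and variables do not carry over. Pictures are saved under pics/ and viewed, and the job is handed in when it is done.

Besides the shell and the picture viewer there is one more tool, called after "Call:" as name(argument=value, ...), one argument or row to a line, values as JSON. apply_moves: Moves the arm, as the interface text tells. Its arguments: {"type":"object","properties":{"steps":{"type":"array","items":{"type":"number"}},"force":{"type":"number"}},"required":["steps"]}

```bash
mkdir -p pics; cat > h.py <<'E'
from workcell import *
import numpy as np, cv2
def cast(cam,u,v,z):
    i=camera_info(cam);K=np.array(i["camera_matrix"]);E=np.array(i["extrinsics"])
    R,t=E[:3,:3],E[:3,3];c=-R.T@t;d=R.T@np.linalg.inv(K)@np.array([u,v,1.])
    return c+d*(z-c[2])/d[2]
def proj(cam,p):
    i=camera_info(cam);K=np.array(i["camera_matrix"]);E=np.array(i["extrinsics"])
    q=K@(E[:3,:3]@np.array(p)+E[:3,3]);return q[:2]/q[2]
def pts(cam,depth):
    i=camera_info(cam);K=np.array(i["camera_matrix"]);E=np.array(i["extrinsics"])
    v,u=np.mgrid[:400,:640];P=np.stack([(u-K[0,2])/K[0,0]*depth,(v-K[1,2])/K[1,1]*depth,depth],-1)
    return (P-E[:3,3])@E[:3,:3]
E
python3 - <<'E'
from h import *
for c in("top","side"):
    p,d=read_camera(c);cv2.imwrite(f"pics/{c}0.png",p);np.save(f"{c}0.npy",d)
    i=camera_info(c);E=np.array(i["extrinsics"]);print(c,-E[:3,:3].T@E[:3,3],np.array(i["camera_matrix"]).round(1).tolist())
print(state())
E
```

```text
top [0.24054834 0.00289664 1.69866491] [[478.7, 0.0, 321.3], [0.0, 478.7, 204.1], [0.0, 0.0, 1.0]]
side [ 0.40941537 -1.00010301  1.31415228] [[456.4, 0.0, 322.3], [0.0, 456.4, 194.3], [0.0, 0.0, 1.0]]
{'t': 0.1, 'joints': array([ 1.05450875e+00,  5.28392211e-01,  1.43376307e+00, -4.67126189e-06,
        1.18135998e+00, -1.78501295e-01]), 'joint_velocities': array([ 0.00050781, -0.00208877, -0.00579942, -0.00021584, -0.00097518,
       -0.00038212]), 'effort': array([-1.20271388e-04, -4.40981948e+01, -1.77150089e+01,  6.34728069e-02,
        5.33345249e-02, -5.54081555e-05]), 'eef_pos': array([0.20679254, 0.58915133, 0.23866128]), 'orientation': array([-5.27962220e-01, -3.09625023e+00,  2.84134503e-03]), 'ft_force': array([-0.56387998,  0.29241798,  0.41546103]), 'ft_torque': array([-0.00303338,  0.00115221, -0.0420934 ]), 'width': 0.0868782069700006}
```

View pics/top0.png

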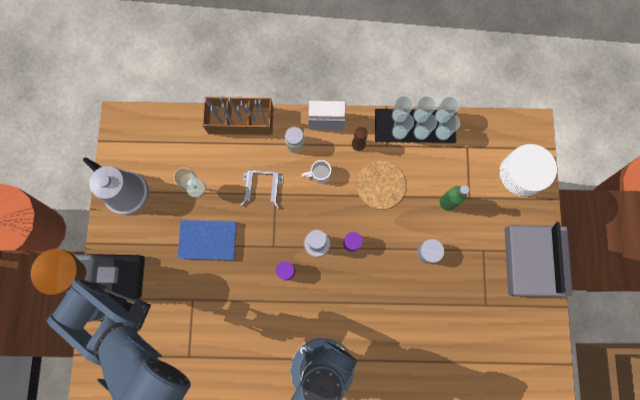

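View pics/side0.png

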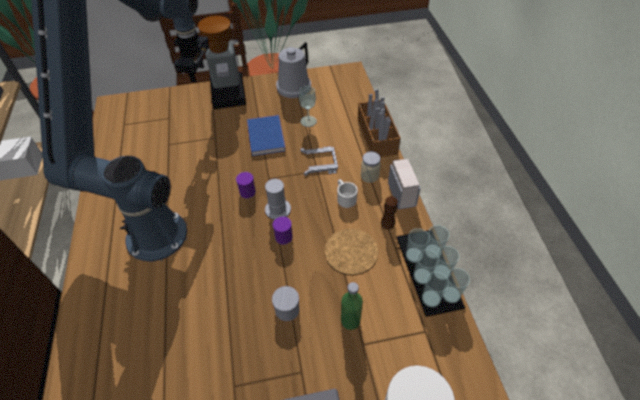

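The tall footed tin is at top px (317,242) and side px (276,198). It is the only grey one with a foot flange. Possible mix-ups:
- short_tin: top (431,251), side (286,303)
- purple lids: top (285,271) and (353,241)
- sugar_jar with steel cap: top (294,138)

The keeper is at top (263,188) with its mouth toward the robot, and the mat is at (381,185). Next I'll measure these and check them in a close crop.

```bash
python3 - <<'E'
from h import *
p=cv2.imread("pics/top0.png");s=cv2.imread("pics/side0.png")
a=cv2.resize(p[150:290,225:375],None,fx=4,fy=4,interpolation=cv2.INTER_CUBIC)
cv2.imwrite("pics/topcrop0.png",a)
cv2.imwrite("pics/sidecrop0.png",cv2.resize(s[130:260,220:370],None,fx=4,fy=4,interpolation=cv2.INTER_CUBIC))
for c in("top","side"):
    P=pts(c,np.load(f"{c}0.npy"));x,y,z=P[...,0],P[...,1],P[...,2]
    ok=(np.load(f"{c}0.npy")>0)&(x>.25)&(x<1.0)&(abs(y)<.55)
    for nm,lo,hi,r in (("tintop",.125,.14,None),):
        m=(ok&(z>lo)&(z<hi)).astype(np.uint8)
        n,l,st,ce=cv2.connectedComponentsWithStats(m)
        for k in range(1,n):
            if st[k,4]>15:
                q=P[l==k];print(c,nm,st[k],q.mean(0).round(4),q.min(0).round(3),q.max(0).round(3))
    hsv=cv2.cvtColor(p if c=="top" else s,cv2.COLOR_BGR2HSV)
    m=(ok&(z<.02)&(z>-.01)&(hsv[...,0]>8)&(hsv[...,0]<25)&(hsv[...,2]>150)).astype(np.uint8)
    n,l,st,ce=cv2.connectedComponentsWithStats(cv2.morphologyEx(m,cv2.MORPH_OPEN,np.ones((3,3))))
    for k in range(1,n):
        if st[k,4]>300: print(c,"mat?",st[k],cast(c,*ce[k],.005))
    for nm,u,v,zz in (("purple",285,271,.078),("purple",353,241,.078),("short",431,251,.075),("bottle",463,188,.215),("book",207,240,.026),("cup",320,171,.06),("mill",360,131,.142),("jar",294,132,.1),("glass",182,177,.16)):
        if c=="top": print(nm,cast(c,u,v,zz).round(3))
E
```

```text
top tintop [355 127  13  13 104] [ 0.7959 -0.1208  0.1329] [ 0.776 -0.142  0.125] [ 0.82  -0.101  0.14 ]
top tintop [176 170  11  14  23] [0.6391 0.4912 0.1317] [0.61  0.472 0.125] [0.657 0.503 0.137]
top tintop [178 173  19  17  46] [0.6057 0.4505 0.1333] [0.588 0.433 0.125] [0.645 0.492 0.139]
top tintop [448 187  18  18  77] [ 0.5762 -0.4305  0.1341] [ 0.554 -0.469  0.125] [ 0.613 -0.413  0.14 ]
top tintop [308 230  18  19 268] [0.4279 0.024  0.1333] [ 0.399 -0.004  0.125] [0.459 0.052 0.14 ]
top mat? [ 178  103   88   40 1308] [0.85345545 0.45820504 0.005     ]
top mat? [304 129  50  16 465] [ 0.82610663 -0.01764221  0.005     ]
top mat? [  175   143   304   107 18905] [ 0.6211684  -0.08847108  0.005     ]
top mat? [ 182  194   92   52 2370] [0.52132785 0.30544902 0.005     ]
top mat? [ 168  246  313   52 8957] [ 0.31746916 -0.09568393  0.005     ]
top mat? [243 248  47  14 451] [0.38808161 0.21932237 0.005     ]
purple [0.325 0.128 0.078]
purple [ 0.431 -0.099  0.078]
short [ 0.402 -0.364  0.075]
bottle [ 0.59  -0.439  0.215]
book [0.431 0.41  0.026]
cup [0.679 0.017 0.06 ]
mill
[... 290 characters left out ...]
 6   7  19] [0.8812 0.2739 0.1329] [0.87  0.264 0.126] [0.897 0.289 0.139]
side tintop [384 123   6   6  20] [0.8897 0.2332 0.1324] [0.882 0.226 0.126] [0.901 0.247 0.14 ]
side tintop [266 179  18  16 226] [0.4317 0.0227 0.1331] [ 0.402 -0.008  0.126] [0.462 0.057 0.14 ]
side tintop [385 196  13  12  99] [ 0.7995 -0.1251  0.1333] [ 0.78  -0.143  0.126] [ 0.824 -0.099  0.139]
side tintop [341 299  22  14  93] [ 0.5815 -0.4629  0.1341] [ 0.558 -0.475  0.125] [ 0.614 -0.434  0.14 ]
side mat? [ 310  106   52   83 2101] [0.7258014  0.33572355 0.005     ]
side mat? [ 323  169   99  173 6410] [ 0.68878261 -0.29551452  0.005     ]
side mat? [368 335  58  18 442] [ 0.7033333  -0.54009119  0.005     ]
```

View pics/topcrop0.png

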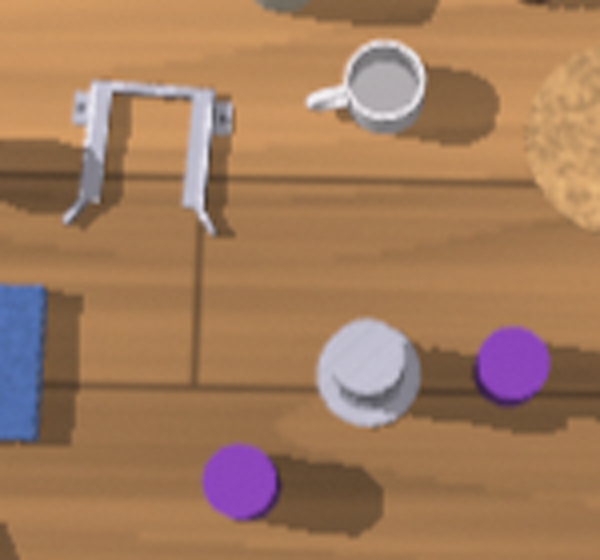

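View pics/sidecrop0.png

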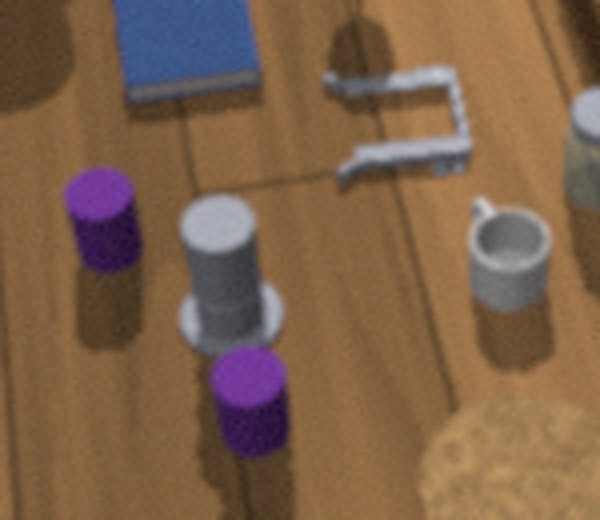

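```bash
python3 - <<'E'
from h import *
for c,(u0,v0,w,h) in (("top",(236,164,54,50)),("side",(298,140,54,42))):
    p=cv2.imread(f"pics/{c}0.png")
    k=p[v0:v0+h,u0:u0+w];b=cv2.resize(k,None,fx=11,fy=11,interpolation=cv2.INTER_NEAREST)
    for i in range(0,w,10): cv2.putText(b,str(u0+i),(i*11,10),0,.4,(0,0,255),1);cv2.line(b,(i*11,0),(i*11,h*11),(0,0,120),1)
    for i in range(0,h,10): cv2.putText(b,str(v0+i),(0,i*11+10),0,.4,(0,0,255),1);cv2.line(b,(0,i*11),(w*11,i*11),(0,0,120),1)
    cv2.imwrite(f"pics/k_{c}.png",b)
    hsv=cv2.cvtColor(p,cv2.COLOR_BGR2HSV)
    m=np.zeros((400,640),np.uint8);m[v0:v0+h,u0:u0+w]=(hsv[v0:v0+h,u0:u0+w,1]<75)
    P=pts(c,np.load(f"{c}0.npy"))
    v,u=np.nonzero(m)
    q=np.array([cast(c,a,bb,.015)[:2] for a,bb in zip(u,v)])
    print(c,len(q),q.min(0),q.max(0)); print(np.percentile(P[m>0][:,2],[5,25,50,75,95]).round(4))
    # mask & warp to metric view 1px=0.5mm, x up, y left
    X0,X1,Y0,Y1=.47,.72,.05,.30
    src=np.float32([proj(c,(X,Y,.015)) for X,Y in((X1,Y1),(X1,Y0),(X0,Y0),(X0,Y1))])
    H=cv2.getPerspectiveTransform(src,np.float32([[0,0],[500,0],[500,500],[0,500]]))
    w_=cv2.warpPerspective(p,H,(500,500),flags=cv2.INTER_CUBIC)
    for i in range(0,500,100): cv2.line(w_,(i,0),(i,500),(0,0,150),1);cv2.line(w_,(0,i),(500,i),(0,0,150),1)
    cv2.imwrite(f"pics/kw_{c}.png",w_)
a=np.hstack([cv2.resize(cv2.imread(f"pics/kw_{c}.png"),(400,400)) for c in("top","side")]);cv2.imwrite("pics/kw.png",a)
E
```

```text
top 549 [0.55155247 0.15430577] [0.69070819 0.3021924 ]
[-0.002   0.0071  0.0131  0.0167  0.0215]
side 486 [0.55314682 0.09639195] [0.69538864 0.3035651 ]
[-0.0017  0.0045  0.0127  0.0163  0.0207]
```

View pics/kw.png

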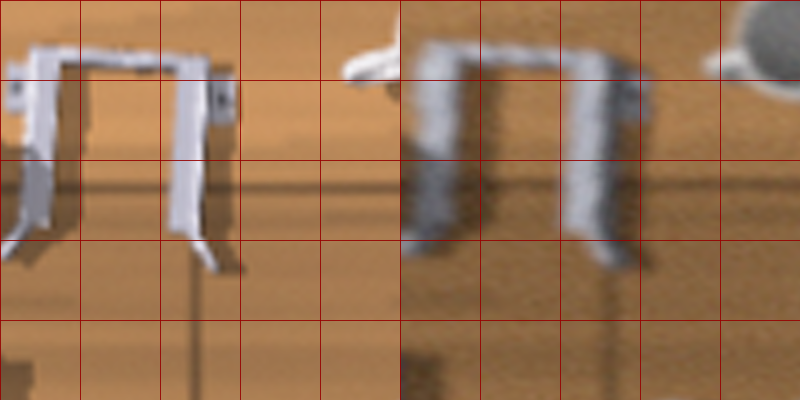

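View pics/k_top.png

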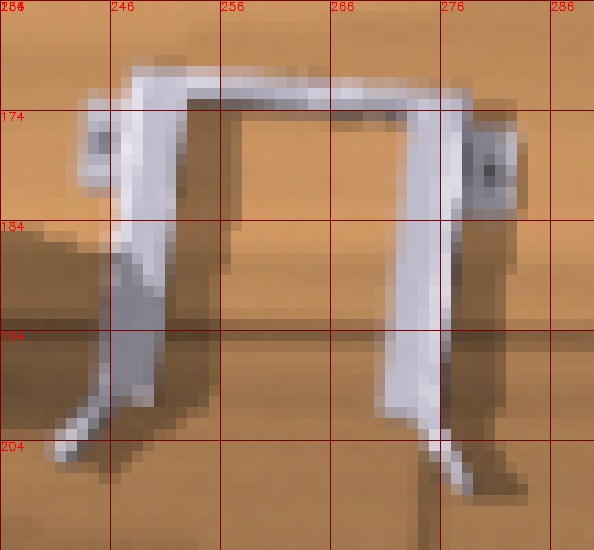

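View pics/k_side.png

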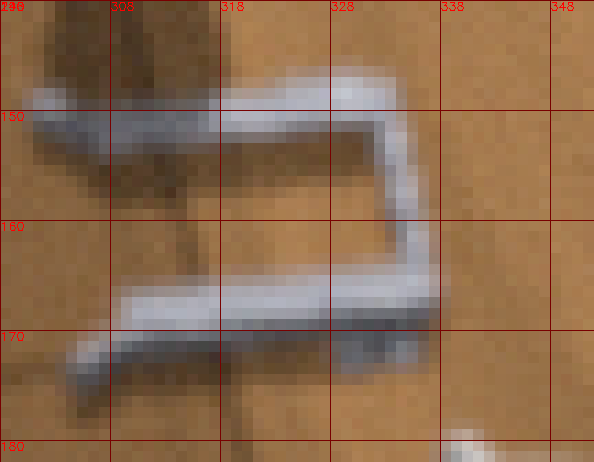

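```bash
python3 - <<'E'
from h import *
p=cv2.imread("pics/top0.png").astype(float)
hsv=cv2.cvtColor(p.astype(np.uint8),cv2.COLOR_BGR2HSV)
f=(p[...,2]-p[...,0])  # R-B: wood high, steel ~<0
def cross(a,t):
    r=[]
    for i in range(len(a)-1):
        if (a[i]-t)*(a[i+1]-t)<0: r.append((i+(t-a[i])/(a[i+1]-a[i]),np.sign(a[i+1]-a[i])))
    return r
L=[];R=[];LO=[];RO=[]
for v in range(177,200):
    c=[(x+240,s) for x,s in cross(f[v,240:285],25)]
    up=[x for x,s in c if s>0]; dn=[x for x,s in c if s<0]
    l=[x for x in up if 247<x<256]; r=[x for x in dn if 266<x<276]
    if l:L.append(cast("top",l[-1],v,.015)[:2])
    if r:R.append(cast("top",r[0],v,.015)[:2])
S=[];Fl=[]
for u in range(255,271):
    c=[(x+164,s) for x,s in cross(f[164:182,u],25)]
    S.append(cast("top",u,c[0][0],.015)[:2])
for nm,q in(("L",L),("R",R),("S",S)):
    q=np.array(q);vx,vy,x0,y0=cv2.fitLine(q.astype(np.float32),cv2.DIST_HUBER,0,.001,.001).ravel()
    d=np.array([vx,vy]);n=np.array([-vy,vx]);print(nm,len(q),d.round(4),(x0,y0),"yaw",np.degrees(np.arctan(vy/vx)).round(2), "res",np.std((q-[x0,y0])@n).round(4))
for nm,u0,u1 in(("L",246,250),("R",271,275)):
    for u in range(u0,u1):
        print(nm,[(round(x+185,1),s,cast("top",u,x+185,.015)[:2].round(4)) for x,s in cross(f[185:212,u],25)])
print("mouth tips",cast("top",241,205.5,.01),cast("top",278,208.5,.01))
E
```

```text
L 22 [ 0.9984 -0.0567] (np.float32(0.6225273), np.float32(0.26603627)) yaw -3.25 res 0.0005
R 23 [ 0.9976 -0.0692] (np.float32(0.62795246), np.float32(0.19124025)) yaw -3.97 res 0.0004
S 16 [0.0611 0.9981] (np.float32(0.6878949), np.float32(0.23105165)) yaw 86.5 res 0.0023
L [(np.float64(201.1), np.float64(1.0), array([0.5746, 0.2812]))]
L [(np.float64(200.1), np.float64(1.0), array([0.5784, 0.2778]))]
L [(np.float64(200.2), np.float64(1.0), array([0.578 , 0.2742]))]
L [(np.float64(200.2), np.float64(1.0), array([0.5782, 0.2706]))]
R [(np.float64(192.8), np.float64(-1.0), array([0.6068, 0.1927])), (np.float64(201.4), np.float64(1.0), array([0.5752, 0.1915]))]
R [(np.float64(201.4), np.float64(1.0), array([0.5752, 0.1879]))]
R [(np.float64(201.8), np.float64(1.0), array([0.5737, 0.1842]))]
R [(np.float64(203.3), np.float64(1.0), array([0.5684, 0.1804]))]
mouth tips [0.55927021 0.29920985 0.01      ] [0.55071709 0.16590902 0.01      ]
```

```bash
python3 - <<'E'
from h import *
p=cv2.imread("pics/top0.png");s=cv2.imread("pics/side0.png")
for c,im in(("top",p),("side",s)):
    P=pts(c,np.load(f"{c}0.npy"));d=np.load(f"{c}0.npy")
    m=((abs(P[...,2]-.133)<.012)&(abs(P[...,0]-.43)<.06)&(abs(P[...,1]-.02)<.06)).astype(np.uint8)
    cn=max(cv2.findContours(m,0,cv2.CHAIN_APPROX_NONE)[0],key=cv2.contourArea)
    (u,v),ax,_=cv2.fitEllipse(cn);print(c,"tin",u,v,ax,cast(c,u,v,.133))
    # mat: local texture hue
    hsv=cv2.cvtColor(im,cv2.COLOR_BGR2HSV)
    (uu,vv)=(381,185) if c=="top" else (352,251)
    print(hsv[vv-3:vv+3,uu-3:uu+3].mean((0,1)),cast(c,uu,vv,.005))
cr=lambda im,u,v:cv2.resize(im[v-40:v+40,u-40:u+40],(400,400),interpolation=cv2.INTER_CUBIC)
cv2.imwrite("pics/mat.png",np.hstack([cr(p,381,185),cr(s,352,251)]))
E
```

```text
top tin 316.45977783203125 239.24789428710938 (17.63187599182129, 18.373872756958008) [0.42773548 0.02404766 0.133     ]
[ 15.91666667 121.44444444 202.38888889] [ 0.64515756 -0.20459862  0.005     ]
side tin 274.4649963378906 186.7718048095703 (15.523588180541992, 17.7879638671875) [0.43164567 0.02086164 0.133     ]
[ 16.58333333 121.86111111 166.44444444] [ 0.65172811 -0.20562622  0.005     ]
```

View pics/mat.png

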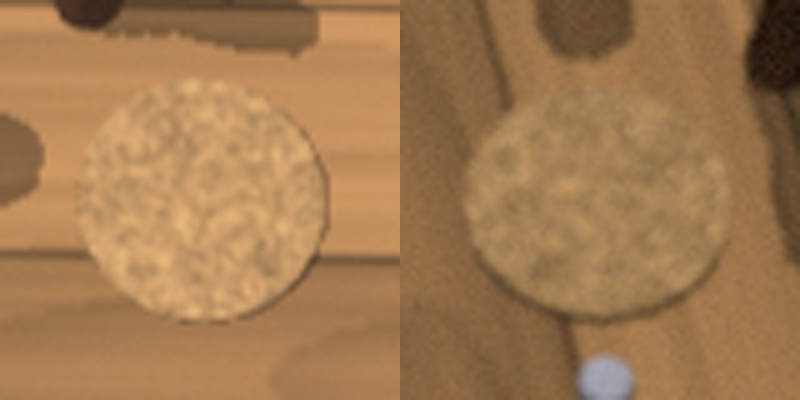

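Call:
apply_moves(
  steps=[13,-34,0,3.2,87,26,-68,0,6.4,87,40,-102,0,9.6,87,53,-136,0,12.8,87,66,-170,0,15.8,87],
)

```text
t: 0.52
eef_pos: [0.2731, 0.4179, 0.2392]
orientation: [-0.092, -3.14, 0.001]
ft_force: [0.4, -0.1, -0.2]
width: 0.0868
```

The mat crop shows the cork disc centred at top px (381,185), which is world (0.645,-0.206). The tin's own pixels agree between the two views to 4 mm. I'll continue to above the tin.

Call:
apply_moves(
  steps=[13,-33,0,0,87,26,-66,0,0,87,39,-99,0,0,87,52,-132,0,0,87,65,-165,0,0,87],
)

```text
t: 0.93
eef_pos: [0.3381, 0.253, 0.2394]
orientation: [-0.097, -3.14, 0.0]
ft_force: [0.4, 0.8, 0.5]
width: 0.0871
```

Call:
apply_moves(
  steps=[13,-33,0,0,87,26,-66,0,0,87,39,-99,0,0,87,52,-132,0,0,87,65,-165,0,0,87],
)

```text
t: 1.35
eef_pos: [0.4031, 0.088, 0.2395]
orientation: [-0.098, -3.14, -0.0]
ft_force: [1.1, 0.1, 0.0]
width: 0.0871
```

Call:
apply_moves(
  steps=[13,-33,0,0,87,26,-67,0,0,87,26,-67,0,0,87,26,-67,0,0,87],
)

```text
t: 1.68
eef_pos: [0.4297, 0.021, 0.2393]
orientation: [-0.104, -3.14, -0.0]
ft_force: [-1.1, 0.8, -0.5]
width: 0.0873
```

```bash
python3 - <<'E'
from h import *
print(state()["eef_pos"],state()["joints"])
p,d=read_camera("side");cv2.imwrite("pics/s1.png",cv2.resize(p[80:280,180:430],None,fx=3,fy=3))
E
```

```text
[0.42970554 0.02096803 0.23934305] [-2.12318378e-01  2.66414265e-01  1.89787809e+00  1.99254038e-04
  9.77545809e-01 -1.71670164e+00]
```

View pics/s1.png

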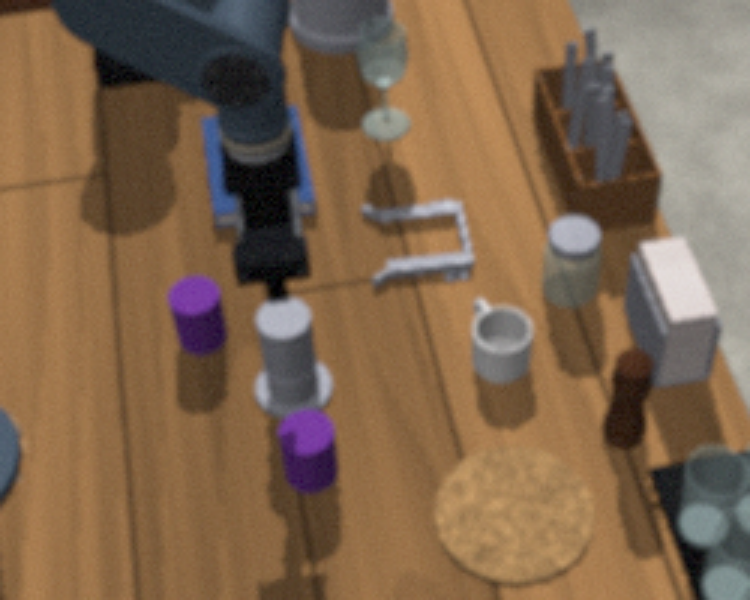

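The side picture shows the gripper over the tin (crop px (285,320)), its jaws lined up along y and both purple lids clear. Descending now.

Call:
apply_moves(
  steps=[0,1,-30,0,87,0,1,-60,0,87,0,1,-85,0,87,0,1,-110,0,87,0,1,-134,0,87],
)

```text
t: 2.15
eef_pos: [0.4279, 0.0254, 0.1045]
orientation: [-0.093, -3.139, -0.001]
ft_force: [0.3, 0.2, -0.8]
width: 0.0871
```

```bash
python3 - <<'E'
from h import *
print(state()["eef_pos"],state()["ft_force"])
for c,(u,v) in(("side",(276,190)),("top",(317,242))):
    p,d=read_camera(c);cv2.imwrite(f"pics/{c}2.png",cv2.resize(p[v-45:v+45,u-45:u+45],(390,390),interpolation=cv2.INTER_CUBIC))
cv2.imwrite("pics/j2.png",np.hstack([cv2.imread(f"pics/{c}2.png") for c in("top","side")]))
E
```

```text
[0.42786227 0.02544846 0.10452565] [ 0.34191003  0.24651857 -0.84653977]
```

View pics/j2.png

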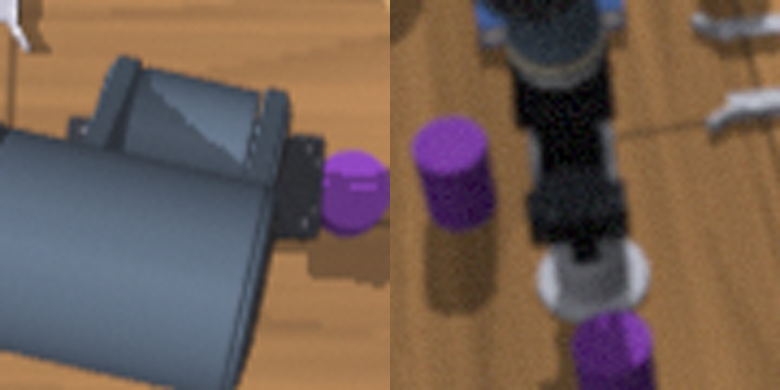

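The side view shows the fingers straddling the lid above the foot, with nothing touched (forces about 0). Closing on the lid.

Call:
apply_moves(
  steps=[0,0,0,0,55,0,0,0,0,55,0,0,0,0,55,0,0,0,0,55,0,0,0,0,55],
  force=40,
)

```text
t: 2.67
eef_pos: [0.4297, 0.0239, 0.1068]
orientation: [0.098, 3.137, 0.0]
ft_force: [-0.2, 2.3, 7.2]
width: 0.0622
```

Call:
apply_moves(
  steps=[0,0,0,0,55,0,0,0,0,55],
)

```text
t: 2.83
eef_pos: [0.4298, 0.0238, 0.1068]
orientation: [0.099, 3.138, 0.0]
ft_force: [-0.8, 2.7, 8.1]
width: 0.0621
```

Call:
apply_moves(
  steps=[0,0,0.5,0,55,1,4,0.5,0,55,4,14,0.5,0,55,7,28,0.5,0,55,11,42,0.5,0,55],
)

```text
t: 3.25
eef_pos: [0.4406, 0.0652, 0.1068]
orientation: [0.098, 3.139, -0.002]
ft_force: [-1.2, -4.1, 6.1]
width: 0.0621
```

Call:
apply_moves(
  steps=[4,16,0,0,55,8,32,0,0,55,13,50,0,0,55,17,68,0,0,55,22,86,0,0,55],
)

```text
t: 3.67
eef_pos: [0.4621, 0.1517, 0.1068]
orientation: [0.096, 3.14, -0.003]
ft_force: [-1.4, -3.8, 6.1]
width: 0.0625
```

Call:
apply_moves(
  steps=[4,18,0,0,55,9,36,0,0,55,13,52,0,0,55,18,70,0,0,55,22,86,0,0,55],
)

```text
t: 4.08
eef_pos: [0.4842, 0.2379, 0.1069]
orientation: [0.096, 3.14, -0.002]
ft_force: [-1.4, -4.6, 6.7]
width: 0.0622
```

```bash
python3 - <<'E'
from h import *
s=state();print(s["eef_pos"],s["ft_force"],s["orientation"])
for c,(u,v) in(("side",(300,165)),("top",(270,210))):
    p,d=read_camera(c);cv2.imwrite(f"pics/{c}3raw.png",p);cv2.imwrite(f"pics/{c}3.png",cv2.resize(p[v-45:v+45,u-45:u+45],(390,390),interpolation=cv2.INTER_CUBIC))
cv2.imwrite("pics/j3.png",np.hstack([cv2.imread(f"pics/{c}3.png") for c in("top","side")]))
E
```

```text
[0.48422866 0.23793322 0.10685025] [-1.40353008 -4.56886365  6.6934605 ] [ 9.60775171e-02  3.13987639e+00 -2.46965385e-03]
```

View pics/j3.png

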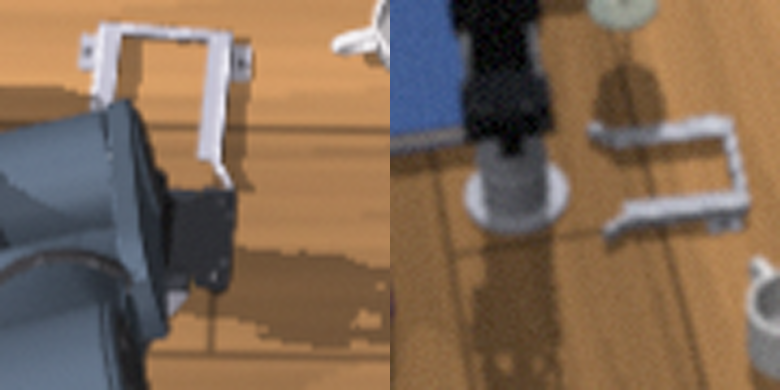

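The tin is on the keeper axis, just outside the mouth and lined up (side crop (515,195), keeper open end at (605,180)). Sliding in.

Call:
apply_moves(
  steps=[8,-0.5,0,0,55,18,-1.1,0,0,55,30,-1.9,0,0,55,42,-2.6,0,0,55,54,-3.4,0,0,55],
)

```text
t: 4.6
eef_pos: [0.5352, 0.2334, 0.1071]
orientation: [-0.097, -3.133, 0.002]
ft_force: [-6.5, 0.1, 12.8]
width: 0.062
```

Call:
apply_moves(
  steps=[10,-0.6,0,0,55,20,-1.2,0,0,55,30,-1.9,0,0,55,40,-2.5,0,0,55,50,-3.1,0,0,55],
)

```text
t: 5.02
eef_pos: [0.5856, 0.2302, 0.1071]
orientation: [-0.098, -3.134, 0.002]
ft_force: [-5.0, -0.4, 11.6]
width: 0.0622
```

Call:
apply_moves(
  steps=[8,-0.5,0.4,0,55,16,-1,0.4,0,55,24,-1.5,0.4,0,55,31,-1.9,0.4,0,55,37,-2.3,0.4,0,55],
)

```text
t: 5.43
eef_pos: [0.6232, 0.2278, 0.1071]
orientation: [-0.098, -3.135, 0.001]
ft_force: [-4.4, -0.1, 8.3]
width: 0.0625
```

Call:
apply_moves(
  steps=[3,-0.2,0,0,55,6,-0.4,0,0,55,6,-0.4,0,0,55],
)

```text
t: 5.68
eef_pos: [0.6298, 0.2274, 0.107]
orientation: [-0.098, -3.137, 0.001]
ft_force: [-4.0, 0.1, 5.9]
width: 0.0622
```

Not at the stop yet, so I'll advance gently.

Call:
apply_moves(
  steps=[2,-0.1,0,0,55,4,-0.2,0,0,55,4,-0.2,0,0,55],
)

```text
t: 5.93
eef_pos: [0.6334, 0.2272, 0.107]
orientation: [-0.098, -3.136, 0.001]
ft_force: [-3.9, 0.6, 6.6]
width: 0.0625
```

Call:
apply_moves(
  steps=[1.5,-0.1,0,0,55,3,-0.2,0,0,55,3,-0.2,0,0,55],
)

```text
t: 6.18
eef_pos: [0.6358, 0.2271, 0.1071]
orientation: [-0.098, -3.135, 0.001]
ft_force: [-4.6, 0.3, 8.5]
width: 0.0623
```

Call:
apply_moves(
  steps=[1.5,-0.1,0,0,55,3,-0.2,0,0,55,3,-0.2,0,0,55],
)

```text
t: 6.43
eef_pos: [0.6369, 0.2271, 0.1075]
orientation: [-0.098, -3.13, 0.002]
ft_force: [-8.8, 1.6, 13.3]
width: 0.0624
```

```bash
python3 - <<'E'
from h import *
s=state();print(s["eef_pos"],s["ft_force"],s["ft_torque"])
for c,(u,v) in(("side",(320,155)),("top",(265,190))):
    p,d=read_camera(c);cv2.imwrite(f"pics/{c}4raw.png",p);cv2.imwrite(f"pics/{c}4.png",cv2.resize(p[v-32:v+32,u-32:u+32],(390,390),interpolation=cv2.INTER_CUBIC))
cv2.imwrite("pics/j4.png",np.hstack([cv2.imread(f"pics/{c}4.png") for c in("top","side")]))
E
```

```text
[0.63689093 0.2270856  0.10746265] [-8.76888524  1.58310837 13.30018789] [0.15215459 1.57875343 0.05075824]
```

View pics/j4.png

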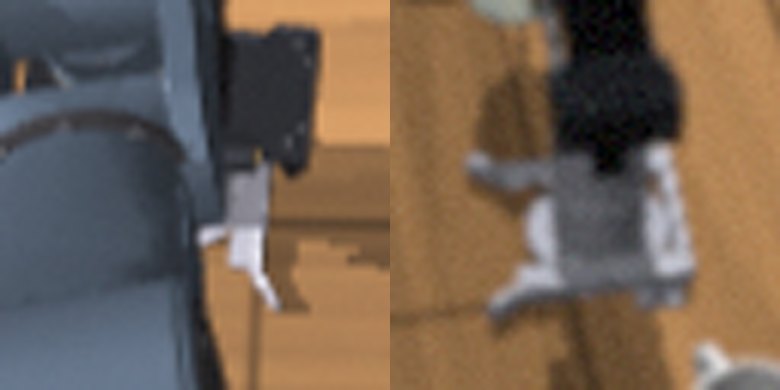

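The side view shows the foot against the end stop, under both lips. The x force rose and the advance stalled at x=0.637, 3.5 mm from the measured origin, so the tin is home. I'll relax the push, then draw the lid straight up.

Call:
apply_moves(
  steps=[-2,0.1,0,0,55,-2,0.1,0,0,55,-2,0.1,0,0,55],
)

```text
t: 6.78
eef_pos: [0.6361, 0.2271, 0.1071]
orientation: [-0.098, -3.134, 0.001]
ft_force: [-6.3, 0.4, 9.3]
width: 0.0624
```

Call:
apply_moves(
  steps=[0,0,2,0,55,0,0,5,0,55,0,0,9,0,55,0,0,13,0,55,0,0,17,0,55],
)

```text
t: 7.2
eef_pos: [0.6372, 0.227, 0.1213]
orientation: [-0.098, -3.135, 0.003]
ft_force: [-2.3, -1.1, -11.1]
width: 0.0623
```

```bash
python3 - <<'E'
from h import *
s=state();print(s["eef_pos"],s["ft_force"],s["ft_torque"])
for c,(u,v) in(("side",(320,155)),("top",(265,190))):
    p,d=read_camera(c);cv2.imwrite(f"pics/{c}5.png",cv2.resize(p[v-32:v+32,u-32:u+32],(390,390),interpolation=cv2.INTER_CUBIC))
cv2.imwrite("pics/j5.png",np.hstack([cv2.imread(f"pics/{c}5.png") for c in("top","side")]))
E
```

```text
[0.63717378 0.2269927  0.12126193] [ -2.29239445  -1.10507306 -11.14408661] [-0.16577749  0.24037856  0.0290284 ]
```

View pics/j5.png

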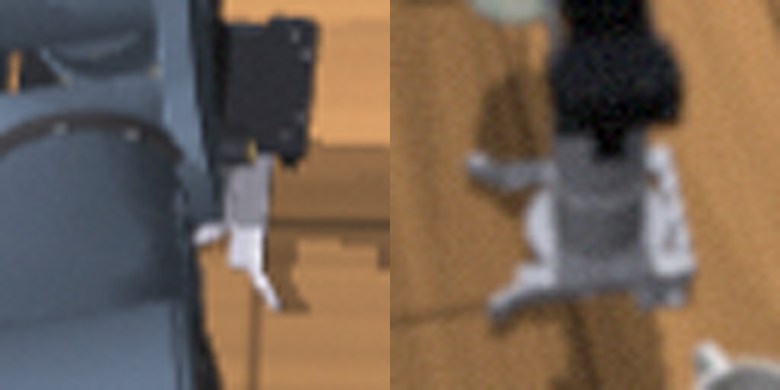

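The side picture shows a neck band between the lid and shoulder (crop (600,195)), and the base is still home. The draw takes 11 N, as specified. Continuing up.

Call:
apply_moves(
  steps=[0,0,5,0,55,0,0,10,0,55,0,0,15,0,55,0,0,20,0,55,0,0,25,0,55],
)

```text
t: 7.72
eef_pos: [0.6386, 0.2278, 0.1486]
orientation: [-0.097, -3.139, 0.001]
ft_force: [-1.6, -1.9, -11.8]
width: 0.0619
```

Call:
apply_moves(
  steps=[0,0,5,0,55,0,0,10,0,55,0,0,15,0,55,0,0,20,0,55,0,0,25,0,55],
)

```text
t: 8.13
eef_pos: [0.6402, 0.2285, 0.1752]
orientation: [0.098, 3.137, 0.002]
ft_force: [-0.0, -0.4, -0.8]
width: 0.0622
```

Call:
apply_moves(
  steps=[0,0,6,0,55,0,0,14,0,55,0,0,24,0,55,0,0,34,0,55,0,0,34,0,55],
)

```text
t: 8.55
eef_pos: [0.6416, 0.2286, 0.2119]
orientation: [0.097, 3.132, 0.003]
ft_force: [-0.5, -0.1, -0.3]
width: 0.0622
```

```bash
python3 - <<'E'
from h import *
s=state();print(s["eef_pos"],s["ft_force"],s["ft_torque"])
for c,(u,v) in(("side",(320,140)),("top",(265,190))):
    p,d=read_camera(c);cv2.imwrite(f"pics/{c}6.png",cv2.resize(p[v-45:v+45,u-45:u+45],(390,390),interpolation=cv2.INTER_CUBIC))
cv2.imwrite("pics/j6.png",np.hstack([cv2.imread(f"pics/{c}6.png") for c in("top","side")]))
E
```

```text
[0.64164238 0.22860405 0.21189825] [-0.45279809 -0.14262554 -0.34996727] [ 0.01473453  0.00273158 -0.02806822]
```

View pics/j6.png

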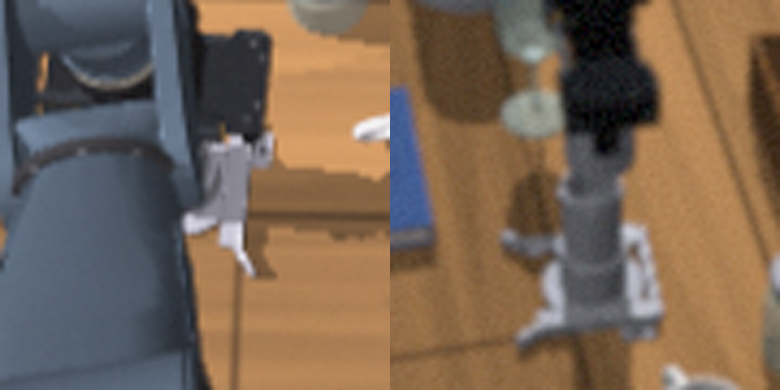

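The side view shows the lid (crop (600,165)) above the open neck, with the base still in the keeper. The force fell to about 0 after a 68 mm rise, so the lid is free. Its rim is about 0.160, and the neck top is 0.127. Carrying it to the mat.

Call:
apply_moves(
  steps=[0,-8,10,0,55,0,-24,10,0,55,0,-50,10,0,55,0,-80,10,0,55,0,-110,10,0,55],
)

```text
t: 9.07
eef_pos: [0.6387, 0.1158, 0.2173]
orientation: [-0.096, -3.14, 0.001]
ft_force: [0.5, -0.2, 0.1]
width: 0.0621
```

Call:
apply_moves(
  steps=[0,-32,0,0,55,0,-64,0,0,55,0,-96,0,0,55,0,-128,0,0,55,0,-160,0,0,55],
)

```text
t: 9.48
eef_pos: [0.6383, -0.0452, 0.2173]
orientation: [-0.099, -3.139, 0.001]
ft_force: [1.1, 0.2, -0.4]
width: 0.0624
```

Call:
apply_moves(
  steps=[0,-32,0,0,55,0,-64,0,0,55,0,-96,0,0,55,0,-128,0,0,55,0,-150,0,0,55],
)

```text
t: 9.9
eef_pos: [0.638, -0.1968, 0.2172]
orientation: [-0.102, -3.14, 0.003]
ft_force: [0.6, 0.3, -0.8]
width: 0.0622
```

Call:
apply_moves(
  steps=[0,-9,0,0,55,0,-14,0,0,55,0,-14,0,0,55,0,-14,0,0,55],
)

```text
t: 10.23
eef_pos: [0.6387, -0.2051, 0.2172]
orientation: [-0.097, -3.139, -0.002]
ft_force: [0.9, 0.2, -1.5]
width: 0.0624
```

```bash
python3 - <<'E'
from h import *
s=state();print(s["eef_pos"],s["ft_force"],s["orientation"])
for c in("side","top"):
    p,d=read_camera(c);cv2.imwrite(f"pics/{c}7.png",p)
a=cv2.imread("pics/side7.png")[120:300,230:470];cv2.imwrite("pics/j7.png",cv2.resize(a,None,fx=3,fy=3,interpolation=cv2.INTER_CUBIC))
E
```

```text
[ 0.63868588 -0.20508397  0.21722821] [ 0.92071539  0.1876226  -1.48503066] [-9.69782934e-02 -3.13927436e+00 -1.73152674e-03]
```

View pics/j7.png

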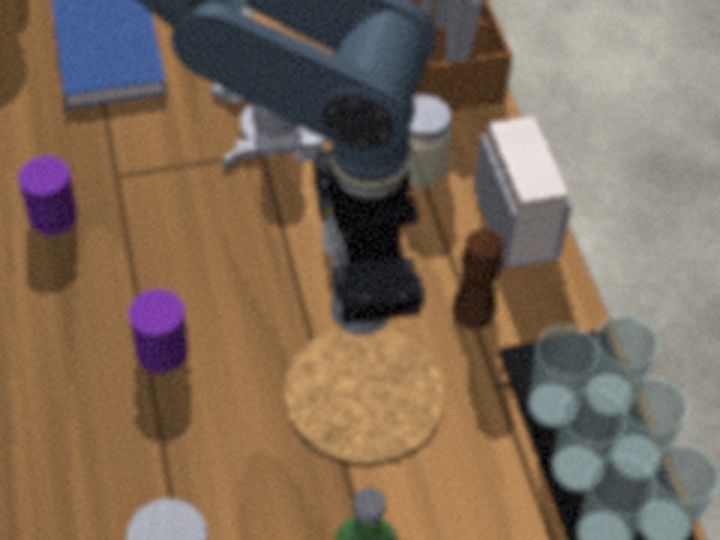

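The lid hangs at side crop (360,320), aimed at the mat (365,395). Lowering it to about 10 mm above the mat.

Call:
apply_moves(
  steps=[8,0,-20,0,55,8,0,-50,0,55,8,0,-80,0,55,8,0,-110,0,55,8,0,-130,0,55],
)

```text
t: 10.75
eef_pos: [0.6459, -0.2035, 0.0847]
orientation: [-0.094, -3.137, -0.003]
ft_force: [0.4, -0.6, -1.6]
width: 0.0621
```

Call:
apply_moves(
  steps=[0,0,-8,0,55,0,0,-13,0,55,0,0,-16,0,55,0,0,-18,0,55,0,0,-18,0,55],
)

```text
t: 11.17
eef_pos: [0.648, -0.2062, 0.0707]
orientation: [0.097, 3.138, -0.002]
ft_force: [-0.1, -0.8, -0.3]
width: 0.0625
```

```bash
python3 - <<'E'
from h import *
s=state();print(s["eef_pos"],s["ft_force"],s["orientation"])
x,y,z=s["eef_pos"]
p,d=read_camera("side");a=p[200:290,300:400]
for k in(.047,.052,.057): print(k,proj("side",(x,y-.031,z-k)))
cv2.imwrite("pics/j8.png",cv2.resize(a,None,fx=6,fy=6,interpolation=cv2.INTER_CUBIC))
E
```

```text
[ 0.64797291 -0.20616935  0.07067875] [-0.07147889 -0.7866798  -0.2524639 ] [ 9.68187651e-02  3.13798187e+00 -1.50803870e-03]
0.047 [353.3828961  256.13500791]
0.052 [353.32669913 256.93832047]
0.057 [353.27079004 257.7375179 ]
```

View pics/j8.png

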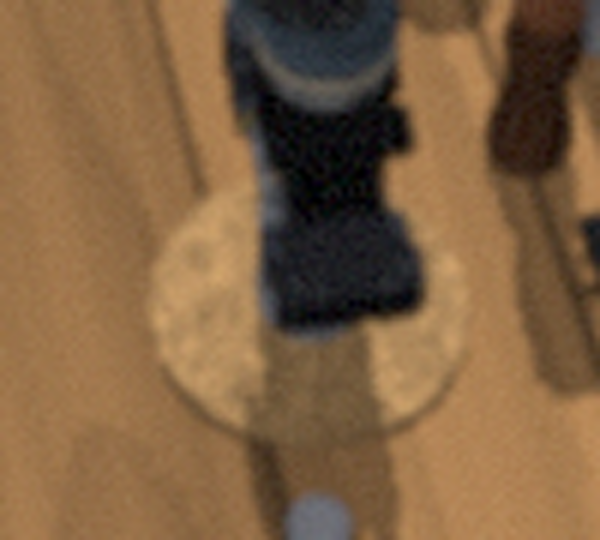

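The lid bottom at side px (353,256) matches the prediction (353,257), so the rim is 52 mm below the TCP and contact should come near z=0.057.

Call:
apply_moves(
  steps=[0,0,-2,0,55,0,0,-4,0,55,0,0,-6,0,55,0,0,-8,0,55,0,0,-9,0,55],
)

```text
t: 11.63
eef_pos: [0.6469, -0.206, 0.0601]
orientation: [-0.098, -3.14, -0.0]
ft_force: [-0.8, -0.3, -0.8]
width: 0.0626
```

Call:
apply_moves(
  steps=[0,0,-1,0,55,0,0,-2,0,55,0,0,-3,0,55,0,0,-4,0,55,0,0,-4,0,55],
)

```text
t: 12.05
eef_pos: [0.6471, -0.206, 0.0569]
orientation: [-0.097, -3.14, 0.0]
ft_force: [-0.7, 0.2, 1.8]
width: 0.0623
```

Call:
apply_moves(
  steps=[0,0,-0.5,0,55,0,0,-1,0,55,0,0,-1,0,55],
)

```text
t: 12.3
eef_pos: [0.6471, -0.206, 0.0568]
orientation: [0.097, 3.14, -0.0]
ft_force: [-2.9, 0.4, 6.4]
width: 0.0625
```

Contact confirmed: 6 N, and z has stopped. Releasing.

Call:
apply_moves(
  steps=[0,0,0,0,66,0,0,0,0,72,0,0,0,0,80,0,0,0,0,87,0,0,0,0,87],
)

```text
t: 12.72
eef_pos: [0.6471, -0.206, 0.0551]
orientation: [-0.097, -3.14, -0.0]
ft_force: [0.5, 0.8, -0.3]
width: 0.0827
```

Call:
apply_moves(
  steps=[0,0,0,0,87,0,0,0,0,87,0,0,0,0,87],
)

```text
t: 12.97
eef_pos: [0.6471, -0.206, 0.0553]
orientation: [-0.097, -3.14, -0.0]
ft_force: [0.2, -0.8, -0.4]
width: 0.0867
```

Call:
apply_moves(
  steps=[0,0,10,0,87,0,0,25,0,87,0,0,50,0,87,0,0,80,0,87,0,0,110,0,87],
)

```text
t: 13.38
eef_pos: [0.6467, -0.2058, 0.1667]
orientation: [-0.097, -3.139, -0.001]
ft_force: [0.6, -0.2, 0.6]
width: 0.0868
```

Call:
apply_moves(
  steps=[0,0,30,0,87,0,0,60,0,87,0,0,90,0,87,-25,20,90,0,87,-50,40,90,0,87],
)

```text
t: 13.8
eef_pos: [0.5989, -0.1674, 0.2592]
orientation: [0.099, 3.132, -0.006]
ft_force: [-0.1, 0.6, -0.5]
width: 0.0871
```

Call:
apply_moves(
  steps=[-30,10,0,0,87,-60,20,0,0,87,-90,30,0,0,87,-120,40,0,0,87,-120,40,0,0,87],
)

```text
t: 14.22
eef_pos: [0.4698, -0.1222, 0.2553]
orientation: [-0.097, -3.132, -0.006]
ft_force: [-1.0, 0.5, -0.7]
width: 0.0871
```

```bash
python3 - <<'E'
from h import *
s=state();print(s["eef_pos"],s["ft_force"],s["width"],s["t"])
for c in("side","top"):
    p,d=read_camera(c);cv2.imwrite(f"pics/{c}9.png",p);np.save(f"{c}9.npy",d)
    P=pts(c,d)
    for nm,(X,Y,Z) in dict(lid=(.647,-.206,.083),neck=(.635,.228,.127)).items():
        m=((abs(P[...,2]-Z)<.012)&(abs(P[...,0]-X)<.06)&(abs(P[...,1]-Y)<.06)&(d>0)).astype(np.uint8)
        cs=cv2.findContours(m,0,cv2.CHAIN_APPROX_NONE)[0]
        if not cs: print(c,nm,"hidden");continue
        cn=max(cs,key=cv2.contourArea)
        if len(cn)<6: print(c,nm,"small");continue
        (u,v),ax,_=cv2.fitEllipse(cn);q=P[m>0];print(c,nm,(u,v),ax,cast(c,u,v,Z).round(4),"z med",np.median(q[:,2]))
E
```

```text
[ 0.46979894 -0.12222962  0.25525327] [-1.0375886   0.50665373 -0.72382402] 0.08708830145473734 14.2167
side lid (351.8441467285156, 239.33189392089844) (17.314424514770508, 18.535985946655273) [ 0.6474 -0.2099  0.083 ] z med 0.08355466463988068
side neck (321.22296142578125, 138.94586181640625) (12.072196006774902, 14.124846458435059) [0.6343 0.2221 0.127 ] z med 0.12297252361813629
top lid (384.6120910644531, 179.9915313720703) (16.17949676513672, 17.342599868774414) [ 0.6446 -0.2077  0.083 ] z med 0.08360978762993507
top neck (258.050048828125, 178.71392822265625) (15.394248008728027, 15.742635726928711) [0.6304 0.2257 0.127 ] z med 0.12334784230514134
```

View pics/side9.png

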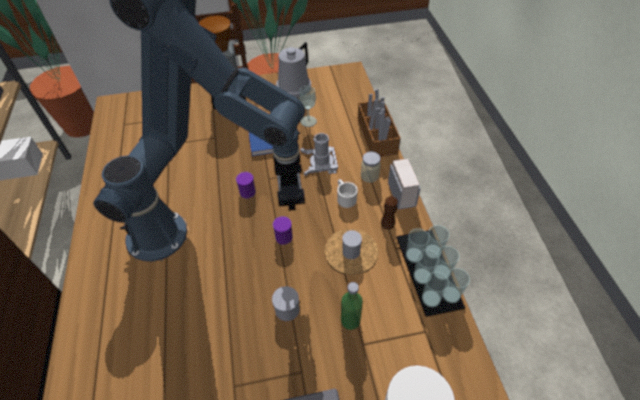

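View pics/top9.png

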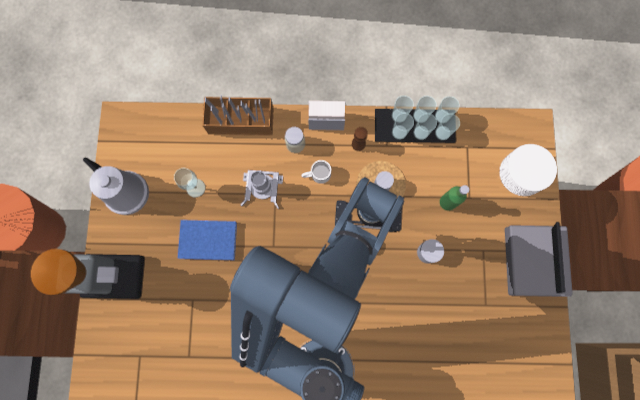

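The side picture shows the lid upright on the mat at (352,245) and the open base in the keeper at (321,155). In the top picture the bystanders are where they started, and the arm is clear. Handing in.

```bash
python3 -c "
from workcell import *
print(hand_in())"
```

```text
the job is handed in; nothing more can be done
None
```

I slid the tin, lid on, into the keeper until the foot met the end stop. I then drew the lid straight off, set it open end down on the cork mat, backed the arm clear and handed in at about 14 s; no verdict is reported.

- **Base:** in the last pictures the neck stands about 4 mm (top view) and 6 mm (side view) from my measured keeper origin, against the 14 mm limit. It looks upright with the foot under both lips.
- **Draw:** pulling the lid took 11–12 N, which fell to about 0 by a 68 mm rise, and the base stayed put.
- **Lid:** the lid's top is at 0.0835 m, so its rim is at mat height, and it stands within about 5 mm of the mat centre. It was let go with only about 6 N of contact.
- **Surroundings:** no bystander looked moved in the last pictures, and the gripper is open and touching nothing. I checked bystanders by eye only.
- **Disagreement:** the two cameras differ by 3–5 mm, more than the stated 2 mm calibration, but well inside the limits.

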